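# Clamp the leak-test adaptor with a guarded wing nut

## Robot

A 7-joint arm with a two-finger parallel gripper is mounted at the origin on a cart in front of the work surface, level with it; the furniture and walls round the work are solid. World frame = base frame: x ahead of the robot, y to its left, z up, the work surface at z = 0. Lengths are in m, angles in rad, forces in N, time in s.
With the tool pointing down it reaches from about 0.425 to 0.875 m from the base axis. Payload 4.7 kg.
Tool frame: the origin (TCP) lies at the very end of the fingers, on their centre line; the grasp point (between the pads) lies 19 mm behind it; z points along the fingers, y is the line along which they close (so a half turn about z gives the same grasp; the last joint's range is limited). The gripper opens to 87 mm and grips with 3 to 60 N. Pads are 19 mm wide; open, the fingers measure 117 mm over their backs; the gripper's body (75 mm by 190 mm) begins 51 mm behind the grasp point.
Start: joints at [-1.316, 0.321, -0.07, 1.45, 0.023, 1.371, -0.057], TCP at [0.155, 0.631, 0.223] pointing down, gripper open.
Joint ranges: [-2.86, 2.86], [-0.3, 2.09], [-1.38, 1.24], [0.06, 2.45], [-1.56, 4.7], [0.09, 2.05], [-2.69, 2.69]. Speed limits (rad/s): [2.57, 2.57, 3.14, 3.14, 3.14, 3.14, 3.14].

## Interface

Orientations are given as a rotation vector (axis times angle).
In Python, from bench import ctrl, get_image, job gives the robot as it stands.
- The arm moves only by the shell command python3 -m crank 'ROWS' [FORCE]. ROWS is JSON, a list that holds one entry, the list of rows, each a list of 5 numbers: the shift along the tool's x, y, z in mm, then the turn about the tool's z in rad, then the closure, from -1 (fully open) to 1 (shut), so that 0 is half open. A call has 1 to 10 rows; each row shifts and turns the commanded pose from where the row before left it, along the tool's axes as they then stand; what a row does not reach is not made up. A row lasts 1/12 s, in which the tool goes at most 41.7 mm and 7.16 degrees, less where a joint would pass 70% of its speed; a pose out of reach is approached as far as the arm can. A call with a gripper value outside its range is refused whole. The fingers move at their own pace and stop on an object; FORCE is the grip in N (left out, the last holds). Time passes only in rows, so rows that do not move let the fingers close. It gives the time, the measured TCP pose, the force, the opening and the grip force at its end, in the units of the state.
- ctrl.get_state(): the state, without advancing time (a new reading comes with each control period).
- get_image(name): name is "scene" or "top" or "wrist"; returns a dict with "pixels" (420x560x3 uint8, red, green, blue), "fx", "fy", "cx", "cy" (pixels), "k1" (the pictures are not rectified: a ray, as slopes to the right and down, at radius r is drawn at 1 + k1 r^2 times it, then the intrinsics apply), "T" (4x4, takes a point from camera to world coordinates); the wrist camera has in their place "T_tool_cam" (4x4, takes a point from camera to tool coordinates, whose origin is the TCP and whose axes are the flange's). Camera axes: x right, y down, z forward; pixel columns grow to the right and rows downward; lengths in m; the calibration is good to about 2 mm. A picture is of the moment at which its call begins: read the wrist's pose just before it. There is no depth.
- job.close_job(): hands the job in; it is judged then, once.
The state is a dict: "time": time; "joint_positions": joint angles; "qd": joint speeds; "joint_torque": joint torques, N m; "position": TCP position; "tool_rot": TCP orientation; "ft_force": force on the tool from outside, world axes, zero at the start; "torque": the same for the moment, N m; "grip_width": opening from 0.0 (shut) to 1.0 (fully open); "grip_force": force on a finger pad.
Only numpy, scipy, OpenCV 4.12 (cv2) and the standard library are available. Lean on these libraries where they do the work, as an engineer would, in place of code of your own. Each camera call takes 0.05 s, during which the arm holds its last target. There are 200 camera calls.

## Task

Get the leak-test adaptor clamped in its stand: swing the clamp bar over the adaptor as far as its stop, then turn the wing nut clockwise, a short arc at a time between the two upright guard plates, until the bar's rubber foot holds the adaptor snugly, with about 30 N. Feel for it: stop when the nut has become clearly stiffer than it was while running free, do not overtighten it, and do not lean on the guard plates or disturb the adaptor or the things round the stand. Leave the nut tight and let go.

Things in the scene. Friction and masses are not known exactly. Their poses are not given: they have to be found in the camera images.
- jig: Clamp stand fixed to the desk, grey base plate 145 x 96 x 12 mm. Origin on the desk under the stud, a vertical threaded rod on a 26 mm column that carries bar and wing nut; its x axis points from the adaptor's seat (a ring 64 mm across, 62 mm from the stud on the -x side) to the stud, z up.
- guard: Two upright grey plates on the stand either side of the nut, 32 mm (x) by 10 mm (y), inner faces at y = +34 and -34 mm, tops 168 mm above the desk; origin and axes as the stand's. Fingers closed on the nut can turn between them; a hand opened wide fits only with its fingers in line along the stand's x. Press them with no more than 15 N.
- adaptor: Leak-test adaptor, loose black ribbed cylinder 52 mm across, 82 mm high, standing in the seat where it belongs; not to be handled. Origin at the centre of its underside, 12 mm above the desk; its top, 38 mm across, is 94 mm above the desk.
- clamp_bar: Steel bar 16 mm wide, 10 mm thick, that swings level round the stud. Origin on the stud axis at its underside, 118 to 120 mm above the desk at the start; own -x points along it to its end. Starts 0.6 to 0.85 rad off the adaptor on the stand's +y side; swung counter-clockwise it meets a stop over the adaptor, its x along the stand's. It moves easily (1 N at its pin) and stays where left.
- bar_tip (a point): Point near the bar's end, at half its thickness, 62 mm from the stud, on the centre line of the rubber foot (18 mm across) below it. The foot's threaded spindle stands 5 to 17 mm above the bar. How far the foot reaches down was set by hand and differs by up to 5.5 mm either way, unmeasured; at the start it is 3.5 to 17 mm above the height of the adaptor's top.
- handle_pin (a point): Point on the axis of the black upright pin at the bar's end, 86 mm from the stud, by which the bar is swung: 12 mm across, 30 mm high above the bar; this point is 20 mm above the bar's top and 10 mm below the pin's.
- wing_nut: Black wing nut on the stud above the bar. Origin on the stud axis at its underside, 129 to 131 mm above the desk at the start. Hub 24 mm across, 10 mm high; two flat wings along its own +-y, 9 mm thick (own x), 6 to 27 mm from the axis, 8 to 44 mm above the origin. Clockwise from above tightens: nut, bar and foot sink 5.5 mm per radian. It stays where it is left.
- nut_grip (a point): Point on the nut's axis 26 mm above its origin, axes as the nut's: pinch the wings here, fingers closing along x, fingertips at most 15 mm lower. Running free takes 0.33 N m; 0.7 to 3.1 rad after the start (unknown beforehand) the foot meets the adaptor and its spring adds 0.19 N m per radian. Snug (foot force 20 to 40 N) adds 0.11 to 0.22 N m, 0.55 to 1.1 rad past first touch; over 60 N is too tight.
- mouthpiece: Bystander: cardboard mouthpiece tube, 30 mm across, 62 mm high, upright; origin at the centre of its underside.
- label_roll: Bystander: roll of labels, 58 mm across, 33 mm high; origin at the centre of its underside.
- date_stamp: Bystander: date stamp, 32 x 50 x 62 mm, behind the stand; origin at the centre of its underside.
- spare_filter: Bystander: white breathing filter, 96 mm across, 104 mm high, left of the stand; origin at the centre of its underside.
- mug: Bystander: white mug, 79 mm across, 89 mm high; origin at the centre of its underside.

How it is judged:
By the outcome, as a careful person would: the job done as asked, in the order asked, and still so for the second after the job is handed in, with the robot touching nothing.
It also fails if it takes over 72 s, if anything falls off the work surface, if the arm or the gripper's body presses on something with over 40 N, if the wrist force passes 120 N, or if a joint passes its speed limit or range.

## Working session

There is one attempt and no reset: what is moved stays moved. The work goes in short steps, Python scripts to look and compute and a shell command to move; the robot and the scene stay as the last step left them, time stands still between calls to the robot, and variables do not carry over. Pictures are saved under pics/ and viewed, at most 10 in all, crops included, and the job is handed in when it is done.

```bash
mkdir -p pics; ls; cat > h.py <<'E'
import numpy as np, cv2, json
from bench import ctrl, get_image, job
from scipy.spatial.transform import Rotation as R
def snap(name,fn):
    s=ctrl.get_state(); im=get_image(name)
    T=np.array(im["T"]) if "T" in im else None
    if T is None:
        W=np.eye(4); W[:3,:3]=R.from_rotvec(s["tool_rot"]).as_matrix(); W[:3,3]=s["position"]
        T=W@np.array(im["T_tool_cam"])
    cv2.imwrite(f"pics/{fn}.png",im["pixels"][:,:,::-1])
    c=dict(K=[im[k] for k in("fx","fy","cx","cy","k1")],T=T.tolist()); json.dump(c,open(f"pics/{fn}.json","w"))
def cam(fn): return json.load(open(f"pics/{fn}.json"))
def ray(fn,u,v):
    c=cam(fn); fx,fy,cx,cy,k=c["K"]; T=np.array(c["T"]); d=np.array([(u-cx)/fx,(v-cy)/fy]); s=d.copy()
    for _ in range(20): s=d/(1+k*(s@s))
    v=T[:3,:3]@np.array([*s,1]); return T[:3,3],v/np.linalg.norm(v)
def atz(fn,u,v,z):
    o,d=ray(fn,u,v); return o+d*(z-o[2])/d[2]
def tri(*obs):
    A=np.zeros((3,3));b=np.zeros(3)
    for o in obs:
        p,d=ray(*o); M=np.eye(3)-np.outer(d,d); A+=M; b+=M@p
    x=np.linalg.solve(A,b); return x,[float(np.linalg.norm(np.cross(x-ray(*o)[0],ray(*o)[1]))) for o in obs]
def proj(fn,P):
    c=cam(fn); fx,fy,cx,cy,k=c["K"]; T=np.linalg.inv(np.array(c["T"])); q=T[:3,:3]@np.array(P)+T[:3,3]; s=q[:2]/q[2]; s=s*(1+k*(s@s)); return np.array([fx*s[0]+cx,fy*s[1]+cy])
E
python3 - <<'E'
from h import *
s=ctrl.get_state(); print(s)
snap("scene","s0");snap("top","t0")
for f in("s0","t0"): print(cam(f)["K"],np.array(cam(f)["T"]).round(2).tolist())
E
```

```text
pics
{'time': 0.0, 'joint_positions': array([-1.31592799,  0.32183113, -0.07008799,  1.45170743,  0.02259405,
        1.37078303, -0.05690459]), 'qd': array([-0.00076427,  0.00090242, -0.00020634, -0.00200926,  0.00153726,
       -0.00044523, -0.00150551]), 'joint_torque': array([ 9.76675947e-04, -4.91312420e+01, -4.03412059e-01, -3.12520838e+01,
       -6.37270161e-02,  4.39820113e-02,  1.73934013e-04]), 'position': array([0.15490173, 0.63069069, 0.22143998]), 'tool_rot': array([-3.77223450e-01, -3.11871944e+00,  3.04209672e-03]), 'ft_force': array([ 0.5495706 ,  0.66800832, -0.84701248]), 'torque': array([-0.01695655,  0.07275639, -0.00797502]), 'grip_force': 0.0, 'grip_width': 0.9994321735693951}
[386.4946580571086, 386.4946580571086, 279.0381963754211, 206.48403295439832, -0.07202402679355602] [[0.66, -0.31, 0.69, -0.35], [-0.75, -0.3, 0.58, -0.77], [0.03, -0.9, -0.43, 0.67], [0.0, 0.0, 0.0, 1.0]]
[399.77841306794966, 399.77841306794966, 281.2798351951699, 204.76295439387835, -0.11921583257568148] [[0.0, -0.99, 0.15, 0.35], [-1.0, -0.0, 0.01, 0.01], [-0.0, -0.15, -0.99, 1.41], [0.0, 0.0, 0.0, 1.0]]
```

View pics/s0.png

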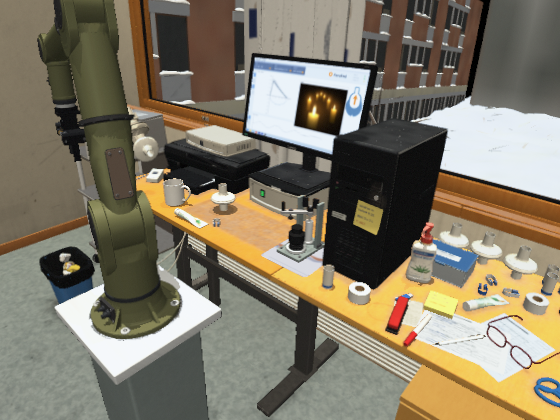

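View pics/t0.png

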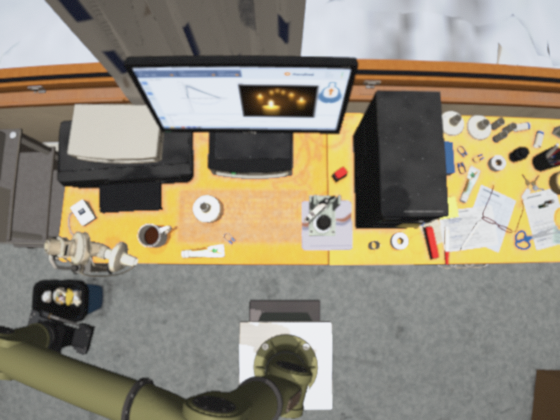

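The scene view has the stand at about (303,235), and the top view has it at about (326,221), with the PC tower close on its right. I'll enlarge both.

```bash
python3 - <<'E'
from h import *
a=cv2.imread("pics/s0.png")[185:275,260:350]; b=cv2.imread("pics/t0.png")[180:270,290:380]
cv2.imwrite("pics/c0.png",np.hstack([cv2.resize(i,None,fx=4.4,fy=4.4,interpolation=cv2.INTER_CUBIC) for i in(a,b)]))
for p in[(326,221)]: print(atz("t0",*p,0.1))
print(atz("t0",357,222,0.0),atz("t0",357,222,0.4),atz("t0",375,95,0.4), atz("t0",355,130,.3), atz("t0",374,245,0),atz("t0",400,240,0.03))
E
```

```text
[ 0.49145533 -0.13071141  0.1       ]
[ 0.49867888 -0.2521058   0.        ] [ 0.45676625 -0.17779472  0.4       ] [ 0.80176647 -0.237552    0.4       ] [ 0.73619867 -0.19818148  0.3       ] [ 0.41684666 -0.31100724  0.        ] [ 0.43245415 -0.39645372  0.03      ]
```

View pics/c0.png

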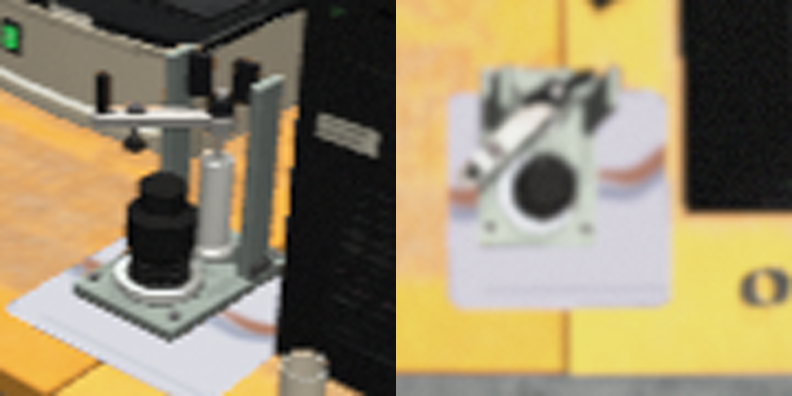

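In the crop, the adaptor's top is at scene (297,227) and top view (324,222). The pin's top is at scene (283,202) and top view (307.5,218.6), and the nut is at top view (329,201). The stand's x points roughly along world +x, and the bar is off on its +y side.

```bash
python3 - <<'E'
from h import *
A=lambda x,y:("s0",260+x/4.4,185+y/4.4)
B=lambda x,y:("t0",290+(x-396)/4.4,180+y/4.4)
print("adaptor",tri(A(162,183),B(545,186)))
print("pin top",tri(A(103,78),B(473,170)))
print("nut/stud",tri(A(222,92),B(567,90)), atz(*B(567,90),.15))
print("spindle",tri(A(135,106),B(497,142)))
print("guards", atz(*B(488,75),.168),atz(*B(612,72),.168))
print("tower",atz(*B(690,210),0))
E
```

```text
adaptor (array([ 0.49082743, -0.1275107 ,  0.09336385]), [0.004307396109166604, 0.004307396109166517])
pin top (array([ 0.49495055, -0.06837966,  0.15480802]), [0.0028048499295173245, 0.002804849929517422])
nut/stud (array([ 0.55250039, -0.13561274,  0.14689089]), [0.00019792697874529853, 0.0001979269787452463]) [ 0.55213622 -0.13540629  0.15      ]
spindle (array([ 0.51628351, -0.08541286,  0.13122705]), [0.00014184025451567049, 0.0001418402545156531])
guards [ 0.56002808 -0.07674793  0.168     ] [ 0.56242367 -0.16594498  0.168     ]
tower [ 0.4782345  -0.25098674  0.        ]
```

```bash
python3 -m crank '[[[-24,-20,-8,0,-1],[-24,-20,-8,0,-1],[-24,-20,-8,0,-1],[-24,-20,-8,0,-1],[-24,-20,-8,0,-1],[-24,-20,-8,0,-1],[-24,-20,-8,0,-1],[-24,-20,-8,0,-1],[-24,-20,-8,0,-1],[-24,-20,-8,0,-1]]]' 20; python3 - <<'E'
from h import *
s=ctrl.get_state(); print(s["joint_positions"].round(2),s["position"],R.from_rotvec(s["tool_rot"]).as_matrix().round(3)); im=get_image("wrist"); print(np.array(im["T_tool_cam"]).round(3),im["fx"])
E
```

```text
time: 0.93
position: [0.341, 0.3782, 0.3026]
tool_rot: [-0.377, -3.119, 0.0]
ft_force: [1.1, 0.6, 0.0]
grip_width: 0.997
grip_force: 0.0
[-1.01 -0.01  0.12  1.67  0.    1.48  0.44] [0.34098873 0.37818313 0.30263828] [[-0.971  0.238 -0.   ]
 [ 0.238  0.971 -0.   ]
 [ 0.    -0.    -1.   ]]
[[-0.001 -0.954 -0.298  0.082]
 [ 1.    -0.001 -0.001 -0.001]
 [ 0.001 -0.298  0.954 -0.163]
 [ 0.     0.     0.     1.   ]] 304.0675726180237
```

```bash
python3 -m crank '[[[-15,-28,0,0,-1],[-15,-28,0,0,-1],[-15,-28,0,0,-1],[-15,-28,0,0,-1],[-15,-28,0,0,-1],[-15,-28,0,0,-1],[-15,-28,0,0,-1]]]'; python3 -m crank '[[[-15,-28,0,0,-1],[-15,-28,0,0,-1],[-15,-28,0,0,-1],[-15,-28,0,0,-1],[-15,-28,0,0,-1],[-15,-28,0,0,-1],[-15,-28,0,0,-1],[0,0,0,0,-1],[0,0,0,0,-1]]]'; python3 - <<'E'
from h import *
s=ctrl.get_state(); print(s["joint_positions"].round(2),s["position"],s["tool_rot"])
snap("wrist","w1")
E
```

```text
time: 1.57
position: [0.3956, 0.1629, 0.3023]
tool_rot: [-0.377, -3.119, -0.0]
ft_force: [0.5, 0.3, -0.0]
grip_width: 0.998
grip_force: 0.0
time: 2.32
position: [0.4508, -0.0526, 0.3024]
tool_rot: [-0.384, -3.118, -0.001]
ft_force: [-0.7, 0.3, 0.5]
grip_width: 1.003
grip_force: 0.0
[-0.68 -0.19  0.64  1.8   0.12  1.5   1.27] [ 0.45078088 -0.05259536  0.30237145] [-3.84027895e-01 -3.11768163e+00 -5.90554410e-04]
```

View pics/w1.png

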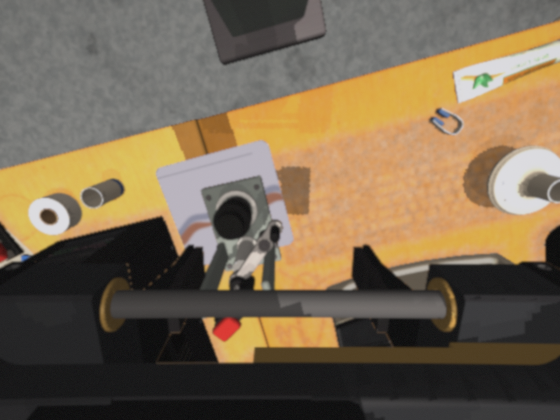

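The wrist view is upside down. The stand is at about (240,230), with the pin at (275,230), the adaptor at (232,215) and the nut at (240,285), partly hidden by the gripper. I'll go further forward and take two views.

```bash
python3 -m crank '[[[-24,-8,0,0,-1],[-24,-8,0,0,-1],[-24,-8,0,0,-1],[0,0,0,0,-1],[0,0,0,0,-1]]]'; python3 - <<'E'
from h import *
s=ctrl.get_state(); print(s["joint_positions"].round(2),s["position"],s["tool_rot"])
snap("wrist","w2")
a=cv2.imread("pics/w2.png"); cv2.imwrite("pics/w2c.png",cv2.resize(a[90:300,130:410],(800,600),interpolation=cv2.INTER_CUBIC))
E
```

```text
time: 2.78
position: [0.5152, -0.0902, 0.3016]
tool_rot: [-0.376, -3.117, 0.002]
ft_force: [-0.1, 0.5, -0.0]
grip_width: 0.998
grip_force: 0.0
[-0.64  0.    0.77  1.66 -0.    1.48  1.46] [ 0.51522282 -0.09017269  0.30161081] [-3.75607192e-01 -3.11678907e+00  2.33321425e-03]
```

View pics/w2c.png

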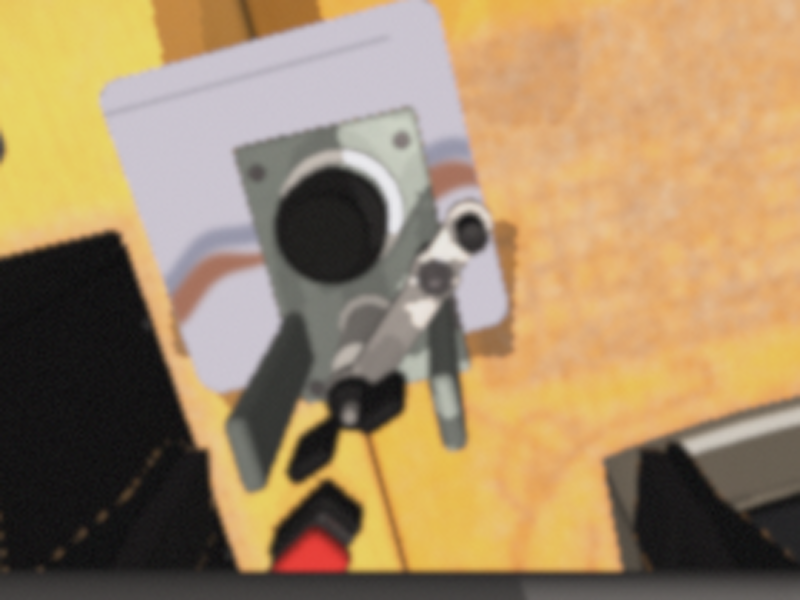

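The crop shows the pin's top at (470,228), the spindle at (437,272), the stud's top at (348,410) and the wings from (297,472) to (402,380). The base plate corners are at (413,108) and (235,150).

```bash
python3 - <<'E'
from h import *
A=lambda x,y:("s0",260+x/4.4,185+y/4.4)
B=lambda x,y:("t0",290+(x-396)/4.4,180+y/4.4)
W=lambda u,v:("w2",130+.35*u,90+.35*v)
print("pin",tri(W(470,226),A(103,76),B(473,170)),atz(*W(470,226),.159))
print("spindle",tri(W(437,272),A(135,106)),atz(*W(437,272),.138))
print("adaptor",tri(W(335,230),A(162,182),B(545,186)),atz(*W(332,235),.094))
c1,c2=atz(*W(413,108),.012),atz(*W(235,150),.012); d=c2-c1; print("base edge",c1,c2,np.linalg.norm(d),"yaw",np.arctan2(d[0],-d[1])*1)
w=[atz(*W(297,472),.174),atz(*W(402,380),.174)];d=w[1]-w[0]; print("wings",w,sum(w)/2,np.linalg.norm(d),"ang",np.arctan2(d[1],d[0]))
print("guard L near/far",atz(*W(228,428),.168),atz(*W(250,490),.168),"R",atz(*W(460,445),.168))
print("stud top",[atz(*W(348,410),z) for z in(.15,.17,.19)])
print("tower",atz(*W(120,235),0.0),atz(*W(205,470),0.0))
E
```

```text
pin (array([ 0.49285472, -0.06864751,  0.15687559]), [0.0026958752923025727, 0.003922758318684987, 0.0024470158135171003]) [ 0.48976315 -0.06832914  0.159     ]
spindle (array([ 0.51071719, -0.08642649,  0.13306795]), [0.0025814427860579624, 0.002581442786057998]) [ 0.50777658 -0.0843731   0.138     ]
adaptor (array([ 0.49043339, -0.12637081,  0.09359166]), [0.0022529710617738056, 0.005454941960312632, 0.0032738107091200776]) [ 0.4909419  -0.12619661  0.094     ]
base edge [ 0.45087389 -0.0813874   0.012     ] [ 0.44937702 -0.17455849  0.012     ] 0.09318311255990423 yaw -0.016064398790831987
wings [array([ 0.5605822 , -0.15046068,  0.174     ]), array([ 0.53498115, -0.1041979 ,  0.174     ])] [ 0.54778167 -0.12732929  0.174     ] 0.0528739892767255 ang 2.0762333149759606
guard L near/far [ 0.53998206 -0.17180742  0.168     ] [ 0.56609319 -0.1713776   0.168     ] R [ 0.566976   -0.09023304  0.168     ]
stud top [array([ 0.55019353, -0.13032822,  0.15      ]), array([ 0.54291395, -0.12659298,  0.17      ]), array([ 0.53563437, -0.12285773,  0.19      ])]
tower [ 0.47796369 -0.25087525  0.        ] [ 6.21252616e-01 -2.49651618e-01 -5.55111512e-17]
```

All points agree: the stand's yaw is about 0, the pin is at (0.492,-0.068), the stud at about (0.551,-0.128) and the wings lie at 119°. Next I'll lower half-closed fingers astride the pin, stopping just above it to check.

```bash
python3 -m crank '[[[9,5,20,0,0.22],[9,5,20,0,0.22],[9,5,20,0,0.22],[0,0,20,0,0.22],[0,0,20,0,0.22],[0,0,20,0,0.22],[0,0,10,0,0.22],[0,0,0,0,0.22],[0,0,0,0,0.22]]]' 10; python3 - <<'E'
from h import *
s=ctrl.get_state(); print(s["joint_positions"].round(2),s["position"],s["tool_rot"])
snap("wrist","w3")
print(proj("w3",s["position"]))
a=cv2.imread("pics/w3.png"); cv2.imwrite("pics/w3c.png",cv2.resize(a[90:300,130:410],(800,600),interpolation=cv2.INTER_CUBIC))
E
```

```text
time: 3.58
position: [0.4921, -0.0696, 0.1729]
tool_rot: [-0.375, -3.119, -0.001]
ft_force: [0.2, 0.3, 0.4]
grip_width: 0.429
grip_force: 0.0
[-0.66  0.01  0.76  1.91 -0.01  1.22  1.44] [ 0.4921372  -0.06961558  0.17291418] [-3.75477718e-01 -3.11880398e+00 -1.00256037e-03]
[280.06166085 259.97618605]
```

View pics/w3c.png

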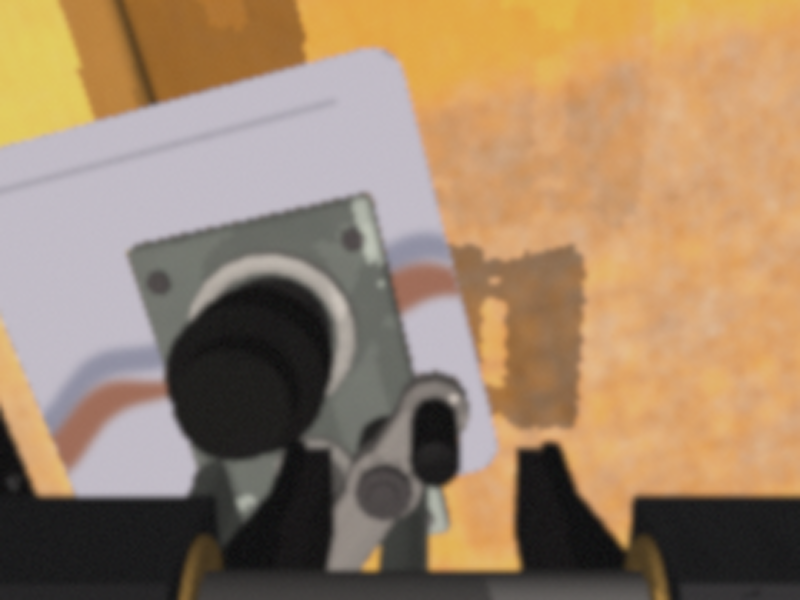

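```bash
python3 - <<'E'
from h import *
W=lambda f,u,v:(f,130+.35*u,90+.35*v)
print("pin",tri(W("w3",437,460),W("w2",470,228)),atz(*W("w3",437,460),.159))
print("spindle",tri(W("w3",383,488),W("w2",437,272)),atz(*W("w3",383,488),.14))
E
```

```text
pin (array([ 0.48928401, -0.06785392,  0.16706941]), [0.0007625604288415386, 0.00076256042884146]) [ 0.49327255 -0.06790363  0.159     ]
spindle (array([ 0.50784566, -0.08474239,  0.136917  ]), [0.00036755037823433254, 0.000367550378234332]) [ 0.5061903  -0.08454303  0.14      ]
```

```bash
python3 -m crank '[[[0,0,10,0,0.22],[0,0,10,0,0.22],[0,0,5,0,0.22],[0,0,0,0,0.22],[0,-6,0,0,0.22],[0,-5,0,0,0.22]]]'; python3 -m crank '[[[2.5,-5,0,0,0.22],[2.5,-5,0,0,0.22],[2.5,-5,0,0,0.22],[2.5,-5,0,0,0.22],[0.8,-5.5,0,0,0.22],[0.8,-5.5,0,0,0.22],[0.8,-5.5,0,0,0.22],[0.8,-5.5,0,0,0.22]]]'; python3 -m crank '[[[-0.6,-5.5,0,0,0.22],[-0.6,-5.5,0,0,0.22],[-0.6,-4,0,0,0.22],[0,0,0,0,0.22]]]'; python3 - <<'E'
from h import *
snap("wrist","w4")
E
```

```text
time: 4.13
position: [0.4896, -0.081, 0.1476]
tool_rot: [-0.376, -3.118, -0.001]
ft_force: [-0.4, 2.6, 0.5]
grip_width: 0.393
grip_force: 1.3
time: 4.8
position: [0.4669, -0.1195, 0.1477]
tool_rot: [0.378, 3.118, -0.0]
ft_force: [1.0, 1.1, -0.6]
grip_width: 0.387
grip_force: 0.6
time: 5.13
position: [0.4651, -0.1352, 0.1476]
tool_rot: [0.38, 3.118, -0.001]
ft_force: [-1.2, 0.2, -0.5]
grip_width: 0.392
grip_force: 0.0
```

```bash
for i in 1; do python3 -m crank '[[[0,-2,0,0,0.22],[0,-2,0,0,0.22],[0,0,0,0,0.22]]]' | sed -n 2,4p; done; python3 -m crank '[[[0,-2,0,0,0.22],[0,-2,0,0,0.22],[0,0,0,0,0.22]]]'; python3 - <<'E'
from h import *
s=ctrl.get_state(); snap("wrist","w4"); print(proj("w4",[.466,-.128,.159]),proj("w4",[.490,-.128,.14]))
a=cv2.imread("pics/w4.png"); cv2.imwrite("pics/w4c.png",cv2.resize(a[90:300,130:410],(800,600),interpolation=cv2.INTER_CUBIC))
E
```

```text
position: [0.4645, -0.1379, 0.1477]
tool_rot: [0.377, 3.118, -0.0]
ft_force: [0.7, 0.4, 0.4]
time: 5.68
position: [0.4641, -0.1399, 0.1477]
tool_rot: [0.376, 3.118, 0.004]
ft_force: [3.4, 5.0, -1.5]
grip_width: 0.389
grip_force: 2.5
[301.81441946 267.70806424] [307.64989125 286.20219461]
```

View pics/w4c.png

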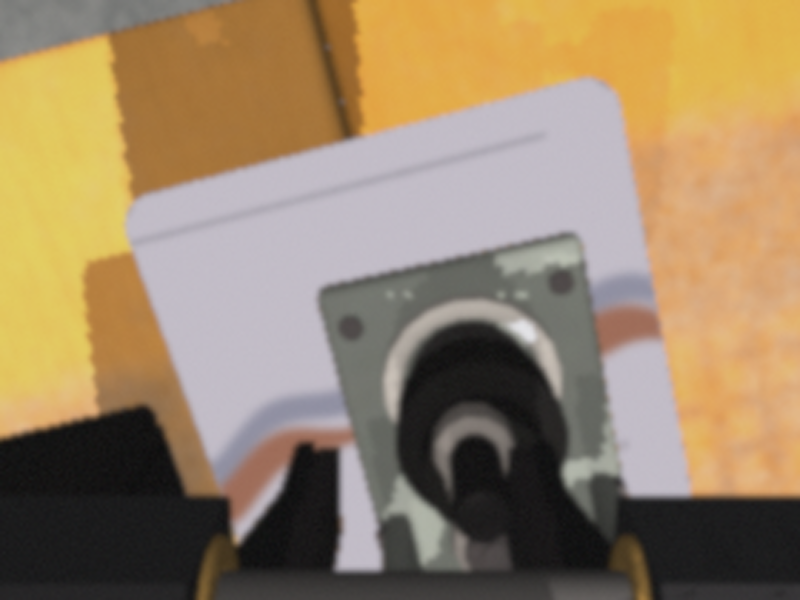

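The bar end is now over the adaptor (pin top at crop (480,510)), and the force jumped to 6 N where the stop should be. One small confirming push, then back off and rise.

```bash
python3 -m crank '[[[0,-1.5,0,0,0.22],[0,0,0,0,0.22]]]'; python3 -m crank '[[[0,5,0,0,0.22],[0,6,0,0,0.22],[0,0,0,0,0.22],[0,0,-20,0,0.22],[0,0,-30,0,0.22],[0,0,-30,0,0.22],[0,0,0,0,0.22]]]'; python3 - <<'E'
from h import *
snap("wrist","w5"); s=ctrl.get_state(); print(s["joint_positions"].round(2))
f="w4"; print("pin at stop",atz("w4",130+.35*480,90+.35*510,.159))
E
```

```text
time: 5.9
position: [0.4641, -0.1403, 0.1477]
tool_rot: [0.375, 3.118, 0.006]
ft_force: [2.9, 7.0, -1.4]
grip_width: 0.394
grip_force: 3.4
time: 6.48
position: [0.4683, -0.1338, 0.2328]
tool_rot: [0.377, 3.11, 0.001]
ft_force: [1.1, -0.8, 0.3]
grip_width: 0.39
grip_force: 0.0
[-0.61 -0.09  0.79  1.86  0.06  1.34  1.5 ]
pin at stop [ 0.46597178 -0.13016543  0.159     ]
```

```bash
python3 -m crank '[[[0,20,-10,0,0.22],[0,15,-10,-0.12,0.22],[0,0,-10,-0.12,0.22],[0,0,0,-0.12,0.22],[0,0,0,-0.12,0.22],[0,0,0,-0.12,0.22],[0,0,0,-0.12,0.22],[0,0,0,-0.12,0.22],[0,0,0,-0.12,0.22],[0,0,0,-0.12,0.22]]]'; python3 -m crank '[[[0,0,0,-0.12,0.22],[0,0,0,-0.12,0.22],[0,0,0,-0.12,0.22],[0,0,0,-0.12,0.22],[0,0,0,-0.12,0.22],[0,0,0,-0.12,0.22],[0,0,0,-0.12,0.22],[0,0,0,-0.12,0.22],[0,0,0,-0.12,0.22],[0,0,0,-0.12,0.22]]]'; python3 - <<'E'
from h import *
s=ctrl.get_state(); M=R.from_rotvec(s["tool_rot"]).as_matrix(); print(s["joint_positions"].round(2),M.round(3))
print(np.degrees(np.arctan2(M[1,1],M[0,1])))
d=M.T@(np.array([.551,-.129,.20])-s["position"]); print("to above nut, tool mm",d*1000)
E
```

```text
time: 7.37
position: [0.4731, -0.0988, 0.2563]
tool_rot: [1.287, -2.863, -0.0]
ft_force: [-0.8, -0.5, -0.7]
grip_width: 0.39
grip_force: 0.0
time: 8.2
position: [0.4693, 0.0608, 0.2366]
tool_rot: [2.278, -1.964, 0.21]
ft_force: [0.4, -0.4, 0.1]
grip_width: 0.391
grip_force: 0.0
[-1.69 -0.3   1.19  1.88  0.45  1.47  2.69] [[ 0.145 -0.989  0.023]
 [-0.972 -0.147 -0.186]
 [ 0.187  0.005 -0.982]]
-171.53534427562838
to above nut, tool mm [189.42537266 -52.99796753  73.10489528]
```

The arm hit the joint 7 limit and was pushed aside in free space, clear of everything. A negative turn raises joint 7, so I'll turn back the other way. The nut's line at 29° can be reached clockwise with more range.

```bash
python3 -m crank '[[[0,0,0,0.1,0.22],[0,0,0,0.1,0.22],[0,0,0,0.1,0.22],[0,0,0,0.1,0.22],[0,0,0,0.1,0.22],[0,0,0,0.1,0.22],[0,0,0,0.1,0.22],[0,0,0,0.1,0.22]]]'; python3 - <<'E'
from h import *
s=ctrl.get_state(); M=R.from_rotvec(s["tool_rot"]).as_matrix(); print(s["joint_positions"].round(2),M.round(3))
print(np.degrees(np.arctan2(M[1,1],M[0,1])))
E
```

```text
time: 8.87
position: [0.4691, 0.0594, 0.2365]
tool_rot: [1.348, -2.755, 0.272]
ft_force: [1.2, -0.3, -0.2]
grip_width: 0.391
grip_force: 0.0
[-1.51 -0.19  1.08  1.88  0.35  1.43  1.98] [[-0.615 -0.788  0.021]
 [-0.777  0.602 -0.185]
 [ 0.133 -0.13  -0.982]]
142.64654561764786
```

The tool's axis was left tilted by about 0.19 rad. Saturating joint 7 at its other end should undo this: the other joints should retrace their path. I'll go up, turn clockwise to that end in free space, and watch the tilt.

```bash
cat > t.py <<'E'
from h import *
s=ctrl.get_state(); M=R.from_rotvec(s["tool_rot"]).as_matrix(); print("t",s["time"],"q",s["joint_positions"].round(3),"p",s["position"].round(4),"z",M[:,2].round(3),"yang",np.degrees(np.arctan2(M[1,1],M[0,1])).round(1))
E
python3 -m crank '[[[0,0,-30,0.12,0.22],[0,0,-30,0.12,0.22],[0,0,0,0.12,0.22],[0,0,0,0.12,0.22],[0,0,0,0.12,0.22],[0,0,0,0.12,0.22],[0,0,0,0.12,0.22],[0,0,0,0.12,0.22],[0,0,0,0.12,0.22],[0,0,0,0.12,0.22]]]' >/dev/null; python3 t.py; python3 -m crank '[[[0,0,0,0.12,0.22],[0,0,0,0.12,0.22],[0,0,0,0.12,0.22],[0,0,0,0.12,0.22],[0,0,0,0.12,0.22],[0,0,0,0.12,0.22],[0,0,0,0.12,0.22],[0,0,0,0.12,0.22],[0,0,0,0.12,0.22],[0,0,0,0.12,0.22]]]'>/dev/null; python3 t.py;  python3 -m crank '[[[0,0,0,0.12,0.22],[0,0,0,0.12,0.22],[0,0,0,0.12,0.22],[0,0,0,0.12,0.22],[0,0,0,0.12,0.22],[0,0,0,0.12,0.22],[0,0,0,0.12,0.22],[0,0,0,0.12,0.22],[0,0,0,0.12,0.22],[0,0,0,0.12,0.22]]]'>/dev/null; python3 t.py
```

```text
t 9.7 q [-1.322 -0.159  0.887  1.775  0.3    1.532  0.813] p [0.4679 0.0704 0.2953] z [ 0.021 -0.185 -0.982] yang 73.0
t 10.5333 q [-1.194 -0.133  0.78   1.773  0.272  1.524 -0.362] p [0.4679 0.0704 0.2953] z [ 0.021 -0.185 -0.982] yang 4.6
t 11.3667 q [-1.095 -0.117  0.694  1.771  0.255  1.519 -1.547] p [0.4679 0.0704 0.2952] z [ 0.021 -0.185 -0.982] yang -63.9
```

```bash
python3 -m crank '[[[0,0,0,0.12,0.22],[0,0,0,0.12,0.22],[0,0,0,0.12,0.22],[0,0,0,0.12,0.22],[0,0,0,0.12,0.22],[0,0,0,0.12,0.22],[0,0,0,0.12,0.22],[0,0,0,0.12,0.22],[0,0,0,0.12,0.22]]]' >/dev/null; python3 t.py; python3 -m crank '[[[0,0,0,0.12,0.22],[0,0,0,0.12,0.22],[0,0,0,0.12,0.22]]]'>/dev/null; python3 t.py;  python3 -m crank '[[[0,0,0,0.12,0.22],[0,0,0,0.12,0.22],[0,0,0,0.12,0.22]]]'>/dev/null; python3 t.py
```

```text
t 12.1167 q [-1.02  -0.108  0.627  1.769  0.243  1.516 -2.618] p [0.4679 0.0704 0.2952] z [ 0.021 -0.185 -0.983] yang -126.6
t 12.3667 q [-0.568 -0.086  0.202  1.756  0.207  1.507 -2.652] p [0.4677 0.0693 0.3022] z [ 0.035 -0.188 -0.981] yang -130.5
t 12.6167 q [-0.114 -0.089 -0.216  1.743  0.175  1.499 -2.666] p [0.4665 0.0653 0.3099] z [ 0.049 -0.186 -0.981] yang -133.6
```

```bash
for i in 1; do python3 -m crank '[[[0,0,0,0.12,0.22],[0,0,0,0.12,0.22],[0,0,0,0.12,0.22],[0,0,0,0.12,0.22]]]' >/dev/null; python3 t.py; python3 -m crank '[[[0,0,0,0.12,0.22],[0,0,0,0.12,0.22],[0,0,0,0.12,0.22]]]'>/dev/null; python3 t.py;  python3 -m crank '[[[0,0,0,0.12,0.22],[0,0,0,0.12,0.22],[0,0,0,0.12,0.22]]]'>/dev/null; python3 t.py; done
```

```text
t 12.95 q [ 0.486 -0.137 -0.732  1.73   0.093  1.487 -2.68 ] p [0.4627 0.0623 0.3224] z [ 0.07  -0.171 -0.983] yang -139.5
t 13.2 q [ 0.936 -0.261 -1.041  1.724 -0.055  1.482 -2.683] p [0.4592 0.0617 0.332 ] z [ 0.085 -0.161 -0.983] yang -148.4
t 13.45 q [ 1.368 -0.301 -1.223  1.664 -0.195  1.505 -2.691] p [0.4849 0.0062 0.3389] z [ 0.063 -0.098 -0.993] yang -162.9
```

```bash
python3 -m crank '[[[0,0,0,0.12,0.22],[0,0,0,0.12,0.22]]]' >/dev/null; python3 t.py; python3 -m crank '[[[0,0,0,0.12,0.22],[0,0,0,0.12,0.22]]]'>/dev/null; python3 t.py
```

```text
t 13.6167 q [ 1.601 -0.301 -1.283  1.637 -0.267  1.523 -2.691] p [ 0.4928 -0.0498  0.3419] z [ 0.058 -0.042 -0.997] yang -172.6
t 13.7833 q [ 1.805 -0.301 -1.323  1.627 -0.335  1.54  -2.691] p [ 0.4889 -0.1055  0.3411] z [ 0.064  0.016 -0.998] yang 177.8
```

The tilt is down to about 0.065 rad, along world x only. I'll turn back to the nut's direction, then try trimming the rest against the inner reach limit.

```bash
python3 -m crank '[[[-20,0,0,-0.12,0.22],[-20,0,0,-0.12,0.22],[-20,0,0,-0.12,0.22],[0,0,0,-0.12,0.22],[0,0,0,-0.12,0.22],[0,0,0,-0.12,0.22],[0,0,0,-0.12,0.22],[0,0,0,-0.12,0.22],[0,0,0,-0.12,0.22],[0,0,0,-0.12,0.22]]]' >/dev/null; python3 t.py; python3 -m crank '[[[0,0,0,-0.12,0.22],[0,0,0,-0.12,0.22],[0,0,0,-0.12,0.22],[0,0,0,-0.12,0.22],[0,0,0,-0.12,0.22],[0,0,0,-0.12,0.22],[0,0,0,-0.12,0.22],[0,0,0,-0.12,0.22],[0,0,0,-0.12,0.22],[0,0,0,-0.12,0.22]]]'>/dev/null; python3 t.py;  python3 -m crank '[[[0,0,0,-0.12,0.22],[0,0,0,-0.12,0.22],[0,0,0,-0.12,0.22],[0,0,0,-0.12,0.22],[0,0,0,-0.12,0.22],[0,0,0,-0.12,0.22],[0,0,0,-0.12,0.22],[0,0,0,-0.12,0.22],[0,0,0,-0.12,0.22],[0,0,0,-0.12,0.22]]]'>/dev/null; python3 t.py
```

```text
t 14.6167 q [ 1.343 -0.191 -1.109  1.66  -0.201  1.511 -1.726] p [ 0.4833 -0.0448  0.3411] z [ 0.062  0.015 -0.998] yang -112.7
t 15.45 q [ 1.145 -0.144 -0.966  1.663 -0.145  1.503 -0.583] p [ 0.4833 -0.0448  0.341 ] z [ 0.062  0.015 -0.998] yang -44.1
t 16.2833 q [ 1.01  -0.126 -0.856  1.665 -0.12   1.501  0.591] p [ 0.4833 -0.0448  0.3409] z [ 0.062  0.015 -0.998] yang 24.7
```

```bash
python3 -m crank '[[[12.5,-27,0,0,0.22],[12.5,-27,0,0,0.22],[12.5,-27,0,0,0.22]]]' >/dev/null; python3 t.py; python3 -m crank '[[[8,-18,0,0,0.22]]]'>/dev/null; python3 t.py;python3 -m crank '[[[8,-18,0,0,0.22]]]'>/dev/null; python3 t.py
```

```text
t 16.5333 q [ 0.86  -0.3   -0.61   1.805 -0.198  1.529  0.684] p [ 0.4122 -0.0474  0.3374] z [ 0.061  0.012 -0.998] yang 23.8
t 16.6167 q [ 0.702 -0.3   -0.492  1.816 -0.162  1.527  0.644] p [ 0.407  -0.0457  0.3408] z [ 0.068  0.007 -0.998] yang 24.0
t 16.7 q [ 0.548 -0.3   -0.376  1.825 -0.127  1.528  0.606] p [ 0.4021 -0.0443  0.3429] z [ 0.071  0.005 -0.997] yang 24.2
```

```bash
python3 -m crank '[[[18,26,5,0,0.22],[18,26,5,0,0.22],[18,26,5,0,0.22],[18,26,5,0,0.22],[0,0,0,-0.12,0.22],[0,0,0,-0.12,0.22],[0,0,0,-0.12,0.22],[0,0,0,-0.12,0.22],[0,0,0,-0.12,0.22],[0,0,0,-0.12,0.22]]]' >/dev/null; python3 t.py; python3 -m crank '[[[0,0,0,-0.12,0.22],[0,0,0,-0.12,0.22],[0,0,0,-0.12,0.22],[0,0,0,-0.12,0.22],[0,0,0,-0.12,0.22],[0,0,0,-0.12,0.22],[0,0,0,-0.12,0.22],[0,0,0,-0.12,0.22],[0,0,0,-0.12,0.22],[0,0,0,-0.12,0.22]]]'>/dev/null; python3 t.py;  python3 -m crank '[[[0,0,0,-0.12,0.22],[0,0,0,-0.12,0.22],[0,0,0,-0.12,0.22],[0,0,0,-0.12,0.22]]]'>/dev/null; python3 t.py
```

```text
t 17.5333 q [ 0.415 -0.143 -0.542  1.727 -0.07   1.466  1.03 ] p [0.4693 0.0652 0.3283] z [ 0.071  0.005 -0.997] yang 66.0
t 18.3667 q [ 0.317 -0.139 -0.457  1.73  -0.057  1.466  2.215] p [0.4693 0.0651 0.3283] z [ 0.071  0.005 -0.997] yang 134.6
t 18.7 q [ 0.275 -0.138 -0.421  1.731 -0.051  1.466  2.69 ] p [0.4693 0.0652 0.3283] z [ 0.071  0.005 -0.997] yang 162.1
```

```bash
python3 -m crank '[[[0,0,0,-0.12,0.22],[0,0,0,-0.12,0.22],[0,0,0,-0.12,0.22]]]' >/dev/null; python3 t.py; python3 -m crank '[[[0,0,0,-0.12,0.22],[0,0,0,-0.12,0.22],[0,0,0,-0.12,0.22]]]'>/dev/null; python3 t.py
```

```text
t 18.95 q [-0.178 -0.16  -0.026  1.744  0.018  1.471  2.687] p [0.4669 0.0624 0.3375] z [ 0.089 -0.004 -0.996] yang 165.6
t 19.2 q [-0.631 -0.214  0.343  1.755  0.116  1.487  2.688] p [0.4636 0.0622 0.3483] z [ 0.109 -0.013 -0.994] yang 170.9
```

The swivel adds tilt along +x whichever end joint 7 saturates at. In the inward push, j2+j4+j6 kept rising, so once the swivel is used up that push should tilt the fingers back in. I'll turn back, then push inward further.

```bash
python3 -m crank '[[[0,0,0,0.12,0.22],[0,0,0,0.12,0.22],[0,0,0,0.12,0.22],[0,0,0,0.12,0.22],[0,0,0,0.12,0.22],[0,0,0,0.12,0.22],[0,0,0,0.12,0.22],[0,0,0,0.12,0.22],[0,0,0,0.12,0.22],[0,0,0,0.12,0.22]]]' >/dev/null; python3 -m crank '[[[0,0,0,0.12,0.22],[0,0,0,0.12,0.22],[0,0,0,0.12,0.22],[0,0,0,0.12,0.22],[0,0,0,0.12,0.22],[0,0,0,0.12,0.22],[0,0,0,0.12,0.22],[0,0,0,0.12,0.22],[0,0,0,0.12,0.22],[0,0,0,0.12,0.22]]]'>/dev/null; python3 t.py;  python3 -m crank '[[[21,-33,0,0,0.22],[21,-33,0,0,0.22],[21,-33,0,0,0.22]]]'>/dev/null; python3 t.py; python3 -m crank '[[[21,-33,0,0,0.22],[21,-33,0,0,0.22],[21,-33,0,0,0.22]]]'>/dev/null; python3 t.py
```

```text
t 20.8667 q [-0.367 -0.191  0.124  1.748  0.063  1.48   0.33 ] p [0.4635 0.0623 0.3484] z [ 0.11  -0.013 -0.994] yang 33.2
t 21.1167 q [-0.071 -0.292 -0.145  1.845 -0.008  1.494  0.379] p [0.4063 0.0663 0.3389] z [ 0.097 -0.014 -0.995] yang 34.0
t 21.3667 q [-0.169 -0.299 -0.076  1.893  0.014  1.507  0.326] p [0.3847 0.0636 0.3161] z [ 0.046 -0.026 -0.999] yang 32.6
```

```bash
python3 -m crank '[[[21,-33,0,0,0.22],[21,-33,0,0,0.22]]]'>/dev/null; python3 t.py; python3 -m crank '[[[12,-20,0,0,0.22]]]'>/dev/null; python3 t.py
```

```text
t 21.5333 q [-0.172 -0.3   -0.089  1.92   0.006  1.516  0.314] p [0.3698 0.069  0.3024] z [ 0.013 -0.03  -0.999] yang 32.8
t 21.6167 q [-0.115 -0.299 -0.148  1.923 -0.027  1.521  0.347] p [0.3626 0.0804 0.2995] z [-0.002 -0.017 -1.   ] yang 34.5
```

Tilt fixed: it is now 0.017 rad. Next, above the nut with a fresh look.

```bash
python3 -m crank '[[[-31,4,0,0,0.22],[-31,4,0,0,0.22],[-31,4,0,0,0.22],[-31,4,0,0,0.22],[-31,4,0,0,0.22],[-31,4,0,0,0.22],[-31,4,0,-0.03,0.22],[-31,4,0,-0.03,0.22],[-31,4,0,-0.03,0.22],[0,0,0,0,0.22]]]'; python3 t.py; python3 - <<'E'
from h import *
snap("wrist","w6")
a=cv2.imread("pics/w6.png"); cv2.imwrite("pics/w6c.png",cv2.resize(a[90:300,140:420],(800,600),interpolation=cv2.INTER_CUBIC))
E
```

```text
time: 22.45
position: [0.5524, -0.1411, 0.3037]
tool_rot: [1.362, 2.818, -0.039]
ft_force: [-0.4, -0.1, -0.5]
grip_width: 0.394
grip_force: 0.0
t 22.45 q [0.101 0.118 0.094 1.535 0.016 1.485 0.863] p [ 0.5524 -0.1411  0.3037] z [-0.001 -0.027 -1.   ] yang 38.4
```

View pics/w6c.png

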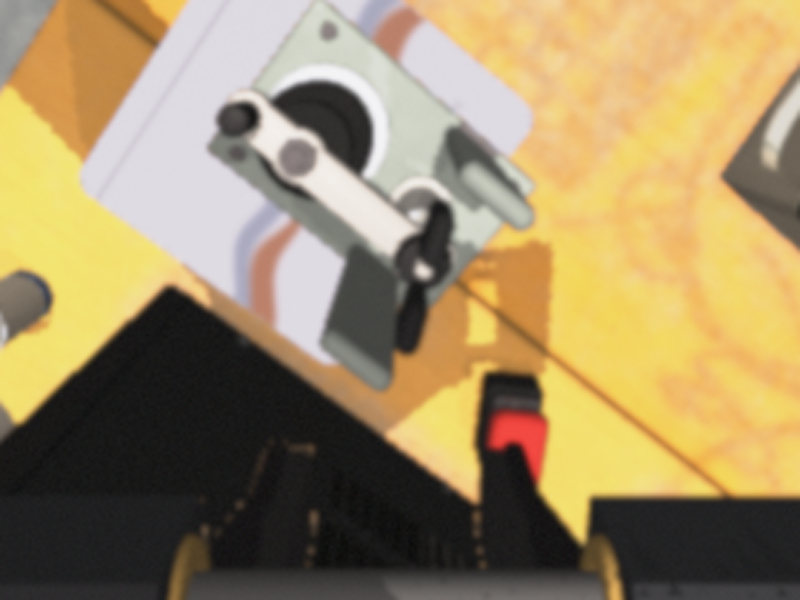

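The bar lies over the adaptor, with the pin at crop (238,117) and the spindle at (297,157). The stud's top is at (425,270), and the wings run from (441,205) to (408,350).

```bash
python3 - <<'E'
from h import *
W=lambda u,v:("w6",140+.35*u,90+.35*v)
V=lambda u,v:("w2",130+.35*u,90+.35*v)
print("pin",atz(*W(238,116),.159),"spindle",atz(*W(298,156),.138))
w=[atz(*W(408,350),.174),atz(*W(441,205),.174)];d=w[1]-w[0]; print("wings",w,sum(w)/2,np.linalg.norm(d),"ang",np.degrees(np.arctan2(d[1],d[0])))
print("stud",tri(W(427,270),V(348,410)))
print("wing ends tri",tri(W(408,350),V(297,472)),tri(W(441,205),V(402,380)))
print("guards",atz(*W(322,338),.168),atz(*W(385,388),.168),atz(*W(535,210),.168),atz(*W(520,227),.168))
print("tower",atz(*W(175,287),0))
E
```

```text
pin [ 0.46843792 -0.12673914  0.159     ] spindle [ 0.49185683 -0.12831564  0.138     ]
wings [array([ 0.56352941, -0.15244941,  0.174     ]), array([ 0.54004968, -0.10537297,  0.174     ])] [ 0.55178954 -0.12891119  0.174     ] 0.05260692938021128 ang 116.50807489166361
stud (array([ 0.55822591, -0.13421184,  0.12791133]), [0.0002377421404929055, 0.00023774214049289812])
wing ends tri (array([ 0.56620405, -0.15494041,  0.16118501]), [0.0009670016839630955, 0.0009670016839631336]) (array([ 0.54324966, -0.10747999,  0.14985263]), [0.0005658107178431284, 0.0005658107178431384])
guards [ 0.53774763 -0.1699075   0.168     ] [ 0.56744065 -0.17090592  0.168     ] [ 0.56705232 -0.087391    0.168     ] [ 0.56690723 -0.09499782  0.168     ]
tower [ 0.47668415 -0.25184175  0.        ]
```

```bash
python3 -m crank '[[[6,5,20,0,0.22],[6.5,5,20,0,0.22],[0,0,20,0.1,0.22],[0,0,20,0.09,0.22],[0,0,20,0,0.22],[0,0,20,0,0.22],[0,0,0,0,0.22]]]'; python3 t.py
```

```text
time: 23.08
position: [0.5475, -0.1207, 0.1813]
tool_rot: [1.618, 2.686, -0.035]
ft_force: [-1.2, 0.1, -0.2]
grip_width: 0.389
grip_force: 0.0
t 23.0833 q [0.079 0.156 0.084 1.736 0.011 1.253 0.645] p [ 0.5475 -0.1207  0.1813] z [-0.007 -0.022 -1.   ] yang 27.9
```

```bash
python3 -m crank '[[[-9.5,0.5,0,0,0.22],[0,0,0,0,0.22],[0,0,12,0,0.22],[0,0,12,0,0.22],[0,0,12,0,0.22],[0,0,0,0,0.22]]]'; python3 t.py; python3 - <<'E'
from h import *
snap("wrist","w7")
a=cv2.imread("pics/w7.png"); cv2.imwrite("pics/w7c.png",cv2.resize(a[90:300,140:420],(800,600),interpolation=cv2.INTER_CUBIC))
E
```

```text
time: 23.58
position: [0.5542, -0.1305, 0.1472]
tool_rot: [1.617, 2.682, -0.033]
ft_force: [-0.1, 0.6, -1.0]
grip_width: 0.393
grip_force: 0.0
t 23.5833 q [0.09  0.197 0.09  1.76  0.006 1.184 0.662] p [ 0.5542 -0.1305  0.1472] z [-0.003 -0.023 -1.   ] yang 27.8
```

View pics/w7c.png

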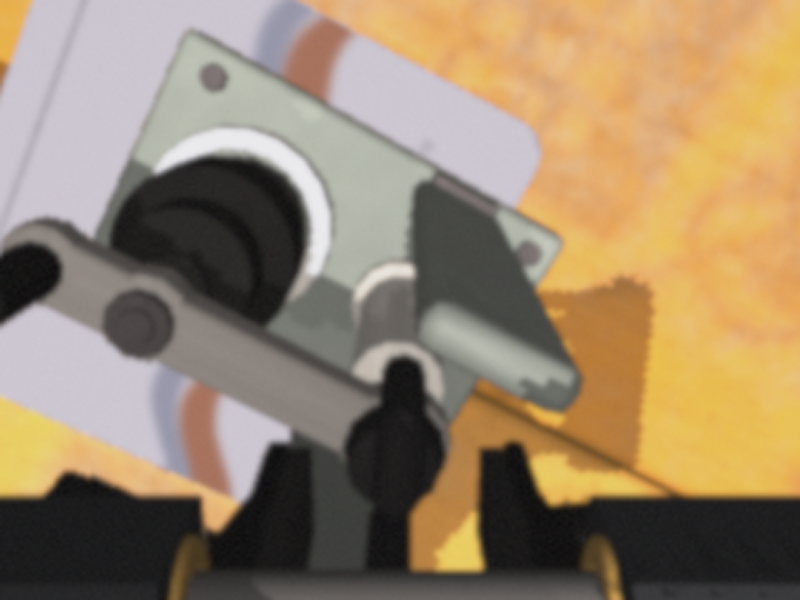

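The fingers straddle the wing symmetrically and parallel, with inner edges at 313 and 482 and the wing at 397. Next I'll close and feel.

```bash
cat > f.py <<'E'
from h import *
s=ctrl.get_state(); M=R.from_rotvec(s["tool_rot"]).as_matrix(); print("t",round(s["time"],2),"q7",s["joint_positions"][6].round(2),"tau7",s["joint_torque"][6].round(3),"p",s["position"].round(4),"yang",np.degrees(np.arctan2(M[1,1],M[0,1])).round(1),"F",s["ft_force"].round(1),"Tq",s["torque"].round(3),"grip",s["grip_force"].round(1),s["grip_width"].round(3))
E
python3 f.py; python3 -m crank '[[[0,0,0,0,1],[0,0,0,0,1],[0,0,0,0,1],[0,0,0,0,1],[0,0,0,0,1],[0,0,0,0,1]]]' 55 >/dev/null; python3 f.py; python3 -m crank '[[[0,0,0.3,0.06,1],[0,0,0.3,0.06,1],[0,0,0.3,0.06,1],[0,0,0.3,0.06,1]]]' >/dev/null; python3 f.py
```

```text
Traceback (most recent call last):
  File "f.py", line 2, in <module>
    s=ctrl.get_state(); M=R.from_rotvec(s["tool_rot"]).as_matrix(); print("t",round(s["time"],2),"q7",s["joint_positions"][6].round(2),"tau7",s["joint_torque"][6].round(3),"p",s["position"].round(4),"yang",np.degrees(np.arctan2(M[1,1],M[0,1])).round(1),"F",s["ft_force"].round(1),"Tq",s["torque"].round(3),"grip",s["grip_force"].round(1),s["grip_width"].round(3))
                                                                                                                                                                                                                                                                                                                         ^^^^^^^^^^^^^^^^^^^^^
AttributeError: 'float' object has no attribute 'round'
Traceback (most recent call last):
  File "f.py", line 2, in <module>
    s=ctrl.get_state(); M=R.from_rotvec(s["tool_rot"]).as_matrix(); print("t",round(s["time"],2),"q7",s["joint_positions"][6].round(2),"tau7",s["joint_torque"][6].round(3),"p",s["position"].round(4),"yang"
[... 674 characters left out ...]
.as_matrix(); print("t",round(s["time"],2),"q7",s["joint_positions"][6].round(2),"tau7",s["joint_torque"][6].round(3),"p",s["position"].round(4),"yang",np.degrees(np.arctan2(M[1,1],M[0,1])).round(1),"F",s["ft_force"].round(1),"Tq",s["torque"].round(3),"grip",s["grip_force"].round(1),s["grip_width"].round(3))
                                                                                                                                                                                                                                                                                                                         ^^^^^^^^^^^^^^^^^^^^^
AttributeError: 'float' object has no attribute 'round'
```

```bash
sed -i 's/s\["grip_force"\].round(1),s\["grip_width"\].round(3)/round(float(s["grip_force"]),1),round(float(s["grip_width"]),3)/' f.py; python3 f.py; python3 -m crank '[[[0,0,0.3,0.06,1],[0,0,0.3,0.06,1]]]' >/dev/null; python3 f.py; python3 -m crank '[[[0,0,0.3,0.06,1],[0,0,0.3,0.06,1]]]' >/dev/null; python3 f.py
```

```text
t 24.47 q7 0.42 tau7 0.432 p [ 0.5544 -0.1323  0.1502] yang 13.9 F [-6.5 -2.1  5.3] Tq [-0.417  1.516  0.326] grip 55.0 0.094
t 24.63 q7 0.31 tau7 0.431 p [ 0.5542 -0.1323  0.1495] yang 7.0 F [-7.  -1.7  6.7] Tq [-0.435  1.649  0.278] grip 55.0 0.102
t 24.8 q7 0.19 tau7 0.43 p [ 0.5538 -0.1324  0.1488] yang 0.1 F [-7.1 -1.7  6.3] Tq [-0.478  1.849  0.282] grip 55.0 0.098
```

```bash
python3 -m crank '[[[0,-0.5,0.3,0.06,1],[0,-0.5,0.3,0.06,1],[0,0,0.3,0.06,1]]]' >/dev/null; python3 f.py; python3 -m crank '[[[0,0,0.35,0.06,1],[0,0,0.35,0.06,1],[0,0,0.35,0.06,1]]]' >/dev/null; python3 f.py;python3 -m crank '[[[0,0,0.35,0.06,1],[0,0,0.35,0.06,1],[0,0,0.35,0.06,1]]]' >/dev/null; python3 f.py
```

```text
t 25.05 q7 0.01 tau7 0.426 p [ 0.5533 -0.1323  0.1479] yang -10.2 F [-6.6 -1.4  5.2] Tq [-0.447  1.64   0.281] grip 55.0 0.093
t 25.3 q7 -0.17 tau7 0.43 p [ 0.5528 -0.1322  0.1469] yang -20.5 F [-7.5 -0.6  7.4] Tq [-0.36   1.993  0.268] grip 55.0 0.09
t 25.55 q7 -0.34 tau7 0.434 p [ 0.5524 -0.1321  0.1459] yang -30.8 F [-8.7  0.2  7.8] Tq [-0.317  2.273  0.297] grip 55.0 0.098
```

```bash
python3 -m crank '[[[-0.5,-0.9,0.3,0.06,1],[-0.4,-0.9,0.3,0.06,1],[0,0,0.3,0.06,1]]]' >/dev/null; python3 f.py; python3 -m crank '[[[0,0,0.33,0.06,1],[0,0,0.33,0.06,1],[0,0,0.33,0.06,1]]]' >/dev/null; python3 f.py;python3 -m crank '[[[0,0,0.33,0.06,1],[0,0,0.33,0.06,1],[0,0,0.33,0.06,1]]]' >/dev/null; python3 f.py
```

```text
t 25.8 q7 -0.52 tau7 0.396 p [ 0.5519 -0.1317  0.145 ] yang -41.1 F [-4.  -1.2  5.8] Tq [-0.277  1.451  0.354] grip 55.0 0.094
t 26.05 q7 -0.7 tau7 0.369 p [ 0.5517 -0.1314  0.1441] yang -51.4 F [-6.3 -0.6  6.9] Tq [-0.042  1.708  0.305] grip 55.0 0.095
t 26.3 q7 -0.87 tau7 0.339 p [ 0.5515 -0.1311  0.1432] yang -61.7 F [-5.4  0.3  7.7] Tq [0.159 1.917 0.402] grip 55.0 0.097
```

Joint 7's torque and the sensed z moment disagree somewhat. I'll estimate the initial foot gap from the first scene picture, and take finer torque samples.

```bash
python3 - <<'E'
from h import *
g=cv2.cvtColor(cv2.imread("pics/s0.png"),cv2.COLOR_BGR2GRAY)
print(g[205:226,284:300])
for z in (.094,.098,.102,.106,.110,.114,.118): print(z,proj("s0",[.5008,-.0900,z]).round(1))
print("adaptor top far/near rim",proj("s0",[.491+.015,-.128+.012,.094]).round(1),proj("s0",[.491-.015,-.128-.012,.094]).round(1))
E
for i in 1; do python3 -m crank '[[[0,0,0.33,0.06,1]]]' >/dev/null; python3 f.py; python3 -m crank '[[[0,0,0.33,0.06,1]]]' >/dev/null; python3 f.py; done
```

```text
[[ 40  99 129 130 131 131 132 131 131 132 132 132 126 108  93  87]
 [ 42  98 131 130 130 131 132 132 131 131 132 132 127 110  91  86]
 [ 40  98 130 131 131 131 131 132 132 132 132 132 128 111  93  87]
 [ 41  99 131 131 136 135 119 117 128 132 133 133 117  95  92  88]
 [ 76 157 196 196 159  92  97  96 117 170 199 200 188 166 157 154]
 [ 81 122 183 216 163  75  63  65  88 175 222 221 221 221 222 214]
 [214 221 223 223 222 217 214 214 218 225 226 226 226 227 227 227]
 [110 115 116 115 111 107 114 111 109 112 114 114 114 113 113 113]
 [115 118 112 113 110 107 109 110 107 111 115 114 112 111 110 110]
 [134 137 139 141 145 119  70 158 217 218 209 188 142  74  78  71]
 [126 129 131 133 136 110  56 111 154 175 188 183 143  88  90  83]
 [175 154 129 130  95  43  57  58 106 135 129 129 113  89  89  82]
 [183 179 179 141  51  30  36  36  47  99 127 129 112  89  89  82]
 [187 186 185 155  80  33  29  28  48  99 127 127 110  89  89  81]
 [181 181 182 170 146 118  68  87 146 179 159 129 111  90  87  80]
 [183 182 180 180 181 182 182 183 182 182 182 169 127  91  90  82]
 [183 185 187 188 186 181 179 180 181 182 183 171 131  93  89  82]
 [180 184 189 193 193 190 187 186 185 184 183 172 130  94  89  82]
 [184 186 190 193 194 192 191 191 191 191 188 162 109  90  88  82]
 [179 181 184 187 189 192 193 194 192 165  99  64  43  50  47  57]
 [175 176 178 180 184 191 192 164  87  34  34  36  37  37  37  36]]
0.094 [288.3 221.5]
0.098 [288.3 220.4]
0.102 [288.4 219.3]
0.106 [288.4 218.2]
0.11 [288.5 217.1]
0.114 [288.5 216. ]
0.118 [288.6 214.8]
adaptor top far/near rim [295.6 223.7] [295.6 229.6]
t 26.38 q7 -0.93 tau7 0.328 p [ 0.5514 -0.1309  0.1429] yang -65.1 F [-6.4  0.4  8.7] Tq [0.271 1.978 0.386] grip 55.0 0.095
t 26.47 q7 -0.99 tau7 0.319 p [ 0.5514 -0.1308  0.1426] yang -68.5 F [-7.2  1.6  8.6] Tq [0.286 2.125 0.387] grip 55.0 0.094
```

Three cues agree that the foot touched at about 1.05 rad of turning:
- **Picture:** a gap of about 6.7 mm, which is about 1.2 ± 0.4 rad.
- **Sensed moment:** up from 0.285 to 0.387 N m.
- **Joint 7's torque:** it has drifted at about 0.18 N m/rad since yang ≈ -31°.

The nut is now about 0.6 rad past touch, so it needs about 0.22 rad more.

```bash
for i in 1; do python3 -m crank '[[[0,0,0.33,0.06,1]]]' >/dev/null; python3 f.py; python3 -m crank '[[[0,0,0.33,0.06,1]]]' >/dev/null; python3 f.py;  python3 -m crank '[[[0,0,0.33,0.06,1]]]' >/dev/null; python3 f.py; done
```

```text
t 26.55 q7 -1.05 tau7 0.309 p [ 0.5513 -0.1307  0.1423] yang -72.0 F [-6.5  1.3  8.1] Tq [0.348 2.13  0.34 ] grip 55.0 0.097
t 26.63 q7 -1.11 tau7 0.299 p [ 0.5513 -0.1305  0.142 ] yang -75.4 F [-6.7  0.9  9.4] Tq [0.42  2.132 0.38 ] grip 55.0 0.092
t 26.72 q7 -1.17 tau7 0.296 p [ 0.5516 -0.1304  0.1417] yang -78.8 F [-4.3  0.1  7.4] Tq [0.465 1.559 0.458] grip 55.0 0.092
```

```bash
python3 -m crank '[[[0,0,0.3,0.06,1]]]' >/dev/null; python3 f.py;  python3 - <<'E'
from h import *
snap("scene","s1")
a=cv2.imread("pics/s1.png")[190:260,270:340]; cv2.imwrite("pics/s1c.png",cv2.resize(a,(600,600),interpolation=cv2.INTER_CUBIC))
E
```

```text
t 26.8 q7 -1.23 tau7 0.283 p [ 0.5516 -0.1303  0.1414] yang -82.3 F [-6.5  1.3  8.6] Tq [0.522 1.943 0.414] grip 55.0 0.097
```

View pics/s1c.png

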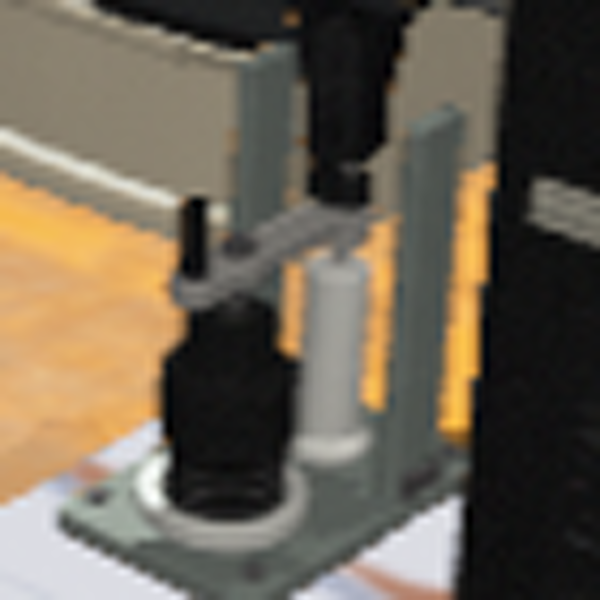

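The foot rests on the adaptor (crop about (232,300)), and the bar is still on its stop over it. The moment is up about 0.15 N m on the free-running value, which is about 28–30 N. I'll let go with a small opening, since the guards are close, and rise.

```bash
python3 -m crank '[[[0,0,0,0,0.6],[0,0,0,0,0.6],[0,0,0,0,0.6],[0,0,0,0,0.6]]]' 20 >/dev/null; python3 f.py; python3 -m crank '[[[0,0,-6,0,0.6],[0,0,-10,0,0.6],[0,0,-20,0,0.6],[0,0,-30,0,0.6],[0,0,-30,0,0.6],[0,0,-30,0,0.6],[0,0,0,0,0.6],[0,0,0,0,0.6]]]' >/dev/null; python3 f.py; python3 - <<'E'
from h import *
snap("scene","s2"); a=cv2.imread("pics/s2.png").astype(int); b=cv2.imread("pics/s1.png").astype(int)
d=np.abs(a-b).sum(2)[205:262,270:335]; ys,xs=np.where(d>60); print(len(ys), (ys.min()+205,ys.max()+205,xs.min()+270,xs.max()+270) if len(ys) else "")
E
```

```text
t 27.18 q7 -1.23 tau7 -0.0 p [ 0.5535 -0.1311  0.1404] yang -82.2 F [0.7 0.2 0.5] Tq [-0.019  0.162 -0.003] grip 0.0 0.198
t 27.85 q7 -1.24 tau7 -0.007 p [ 0.5544 -0.1283  0.2696] yang -82.2 F [ 0.9 -0.  -1.1] Tq [-0.053  0.202 -0.029] grip 0.0 0.204
60 (np.int64(205), np.int64(254), np.int64(285), np.int64(324))
```

The sensed moment fits a free-running level of 0.287 N m and a touch at about 1.14 rad. The nut has turned 1.92 rad, so it is about 0.78 rad past touch, or about 28 N, which is snug. The hand is clear of everything.

```bash
python3 -c "
from bench import job
print(job.close_job())"
```

```text
the job is handed in; nothing more can be done
None
```

The job is handed in: the bar is on its stop over the adaptor and the wing nut is tightened to an estimated 28 N (inferred from the turning moment, since the foot force can't be read directly), with the hand clear of everything; a wrong turn early on ran joint 7 to its range limit in free space, which I undid before gripping the nut.

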